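Switch on the model railway with its isolator key

TASK

Switch on the track power of the model railway: take the key with the flat paddle grip from the wooden key block, push it fully home, upright, into the slotted barrel of the isolator, and turn it clockwise (seen from above) until it stops. Leave the key standing in the barrel, and leave the other key, the one with the round head, in its hole.

Things in the scene. Friction and masses are not known exactly. Their poses are not given: they have to be found in the camera images.
- flat_key: Key upright in a hole of a wooden block (60x150 mm, top at 34; holes 76 apart). Origin: tip of bit, z up, mm: steel bit 8 (x) by 20 (y), z 0-26, narrowed to 4x15 over the lowest 5; black round shoulder 34 across, z 26-31, which rests on block or barrel; black flat paddle grip 12 (x) by 36 (y), z 31-65: pinch along x. Same after a half turn. 40-85 g.
- round_key: The other key, in the block's other hole, to be left there: same shoulder, bit length and total height (65 mm), but a round knob head 30 mm across and a round bit 12 mm thick. Origin at the tip of its bit, z up.
- slot (a point): Centre of the slot's mouth in the top of the aluminium barrel (56 mm across, in a dark 74 mm collar on a 90 mm grey flange, fixed), 42 mm above the table. Slot 13 mm (x) by 26 (y), 30 deep; z up; axes turn with the barrel. Key's y along slot's y, either way; home = shoulder on barrel, tip 26 mm down. A like isolator with a round hole is not the one.
- barrel (a joint): Turn of the slotted barrel about its vertical axis, rad; grows clockwise seen from above; starts at 0 to 0.15 (off), hard stop at 1.05 (on). Friction about 0.05 N m, no spring: it stays where left. The key has about 0.26 rad (15 degrees) of play in the slot, so it must be turned that much farther than the barrel.

How it is judged (in metres and radians):
On the way:
1. the flat key is pushed into the slot, upright, before the barrel is turned (z of flat_key in the frame of slot below -0.019 m and horizontal distance between flat_key and slot below 0.01 m and angle between flat_key's own z axis and vertical below 0.2 rad and value of joint barrel below 0.6 rad), for 0.2 s.
At the end, for the whole second after the job is handed in: The barrel is turned clockwise to within 0.18 rad (10 degrees) of its stop, and the flat key stands still in its slot: tip at least 19 mm below the mouth, within 10 mm of the slot's centre, within 0.2 rad (11 degrees) of upright (value of joint barrel above 0.87 rad and z of flat_key in the frame of slot below -0.019 m and horizontal distance between flat_key and slot below 0.01 m and angle between flat_key's own z axis and vertical below 0.2 rad and linear speed of flat_key below 0.02 m/s); the robot touches nothing.
It fails at once if the round-headed key is moved more than 20 mm (distance of round_key from where it was at the start of the episode above 0.02 m).
It also fails if it takes over 40 s, if anything falls off the work surface, if the arm or the gripper's body presses on something with over 40 N, if the wrist force passes 120 N, or if a joint passes its speed limit or range.

ROBOT

A 7-joint arm with a two-finger parallel gripper is mounted at the origin on the work surface. World frame = base frame: x ahead of the robot, y to its left, z up, the work surface at z = 0. Lengths are in m, angles in degrees, forces in N, time in s.
With the tool pointing down it reaches from about 0.425 to 0.875 m from the base axis. Payload 4.7 kg.
Tool frame: the origin (TCP) lies on the mounting face of the last link; the fingertips stand 182 mm ahead of it and the grasp point (between the pads) lies 164 mm ahead of it; z points along the fingers, y is the line along which they close (so a half turn about z gives the same grasp; the last joint's range is limited). The gripper opens to 87 mm and grips with 3 to 60 N. Pads are 19 mm wide; open, the fingers measure 117 mm over their backs; the gripper's body (75 mm by 190 mm) begins 51 mm behind the grasp point.
Start: joints at [73.115, 18.392, -4.016, 83.108, 1.295, 78.541, -3.26], TCP at [0.198, -0.619, 0.405] pointing down, gripper open.
Joint ranges: [-163.93, 163.93], [-17.29, 119.83], [-79.2, 71.16], [3.27, 140.29], [-89.18, 269.18], [5.43, 117.66], [-154.24, 154.24]. Speed limits (degrees/s): [147.25, 147.25, 180, 180, 180, 180, 180].

INTERFACE

Orientations are given as [roll, pitch, yaw] about the fixed x, y, z axes, in that order (R = Rz(yaw) Ry(pitch) Rx(roll)).
In Python, from cell import env gives the robot as it stands.
- The arm moves only by the tool servo_tool, never from a script. Its argument "plan" is a list of rows, each an object with "xyz": the shift along the tool's x, y, z in cm, a list of three; "twist": the turn, a rotation vector about the tool's x, y, z in degrees, a list of three; "jaw": the closure, from 0 (fully open) to 1 (shut). In form: [{"xyz": [x, y, z], "twist": [wx, wy, wz], "jaw": jaw}, ...]. A call has 1 to 10 rows; each row is the pose to reach, as a shift and turn from the pose commanded when the call began, along the tool's axes at that moment; what a row does not reach only later rows make up. A row lasts 1/12 s, in which the tool goes at most 41.7 mm and 7.16 degrees, less where a joint would pass 70% of its speed; a pose out of reach is approached as far as the arm can. A call with a gripper value outside its range is refused whole. The fingers move at their own pace and stop on an object; "newtons" is the grip in N (left out, the last holds). Time passes only in rows, so rows that repeat a pose let the fingers close. It gives the time, the measured TCP pose, the force, the opening and the grip force at its end, in the units of the state.
- env.get_obs(): the state, without advancing time (a new reading comes with each control period).
- env.read_camera(name): name is "side" or "top"; returns a dict with "img" (420x560x3 uint8, red, green, blue), "camera_matrix" (3x3 intrinsics, pixels), "R" (3x3) and "t" (3): a world point X has camera coordinates R X + t. Camera axes: x right, y down, z forward; pixel columns grow to the right and rows downward; lengths in m; the calibration is good to about 2 mm. A picture is of the moment at which its call begins. There is no depth.
- env.sign_off(): hands the job in; it is judged then, once.
The state is a dict: "time_s": time; "qpos": joint angles; "joint_velocities": joint speeds; "effort": joint torques, N m; "tool_pos": TCP position; "tool_rot": TCP orientation; "force": force on the tool from outside, world axes, zero at the start; "wrist_torque": the same for the moment, N m; "grip_width": finger opening in m; "grasp_force": force on a finger pad.
Only numpy, scipy, OpenCV 4.12 (cv2) and the standard library are available. Lean on these libraries where they do the work, as an engineer would, in place of code of your own. Each camera call takes 0.05 s, during which the arm holds its last target. There are 200 camera calls.

## Working session

There is one attempt and no reset: what is moved stays moved. The work goes in short steps, Python scripts to look and compute and a tool call to move; the robot and the scene stay as the last step left them, time stands still between calls to the robot, and variables do not carry over. Pictures are saved under pics/ and viewed, at most 10 in all, crops included, and the job is handed in when it is done.

Besides the shell and the picture viewer there is one more tool, called after "Emit:" as name(argument=value, ...), one argument or row to a line, values as JSON. servo_tool: Moves the arm, as the interface text tells. Its arguments: {"type":"object","properties":{"plan":{"type":"array","items":{"type":"object","properties":{"xyz":{"type":"array","items":{"type":"number"}},"twist":{"type":"array","items":{"type":"number"}},"jaw":{"type":"number"}}}},"newtons":{"type":"number"}},"required":["plan"]}

```bash
mkdir -p pics
cat > h.py <<'E'
import numpy as np, cv2
from cell import env
def snap(n,f):
    c=env.read_camera(n); cv2.imwrite('pics/'+f,c['img'][:,:,::-1]); return c
def ray(c,u,v,z):
    K,R,t=[np.array(c[k],float) for k in('camera_matrix','R','t')]
    d=R.T@np.linalg.inv(K)@[u,v,1]; o=-R.T@t.ravel()
    return o+d*(z-o[2])/d[2]
def proj(c,X):
    K,R,t=[np.array(c[k],float) for k in('camera_matrix','R','t')]
    p=K@(R@np.array(X)+t.ravel()); return p[:2]/p[2]
E
python3 - <<'E'
from h import *
for n in('top','side'):
    c=snap(n,n+'0.png'); print(n,c['camera_matrix'],c['R'],c['t'])
print(env.get_obs())
E
```

```text
top [[447.17434956   0.         279.0789388 ]
 [  0.         447.17434956 210.36415188]
 [  0.           0.           1.        ]] [[ 0.00642871 -0.99960335 -0.02741934]
 [-0.99640094 -0.00408569 -0.08466679]
 [ 0.08452118  0.02786495 -0.99603198]] [-0.00904834  0.51920708  0.88699726]
side [[426.41639378   0.         284.5816002 ]
 [  0.         426.41639378 218.79474236]
 [  0.           0.           1.        ]] [[-0.94106774 -0.33777156  0.01737501]
 [-0.2412752   0.63444359 -0.73434842]
 [ 0.23701855 -0.69526377 -0.6785503 ]] [0.48365315 0.1744634  0.83205292]
{'time_s': 0.1, 'qpos': array([73.11421584, 18.43443386, -4.0158026 , 83.16795677,  1.29561696,
       78.53890035, -3.25862167]), 'joint_velocities': array([-0.07519371, -0.06101199, -0.02870367, -0.19989723, -0.00096233,
        0.09365163,  0.0601067 ]), 'effort': array([-9.36334982e-05, -4.92574167e+01, -4.05813837e-01, -3.13396561e+01,
       -6.41683233e-02,  3.95421032e-02,  5.58198872e-05]), 'tool_pos': array([ 0.19746933, -0.61909212,  0.40377455]), 'tool_rot': array([-1.79903973e+02,  5.87336049e-03,  1.76971433e+01]), 'force': array([-0.64752685,  0.33522264, -0.20386702]), 'wrist_torque': array([-0.01686036,  0.00636502,  0.03943108]), 'grasp_force': 0.0, 'grip_width': 0.08698431625162512}
```

View pics/top0.png

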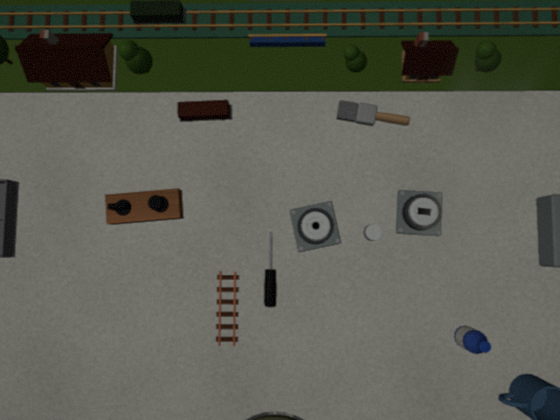

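View pics/side0.png

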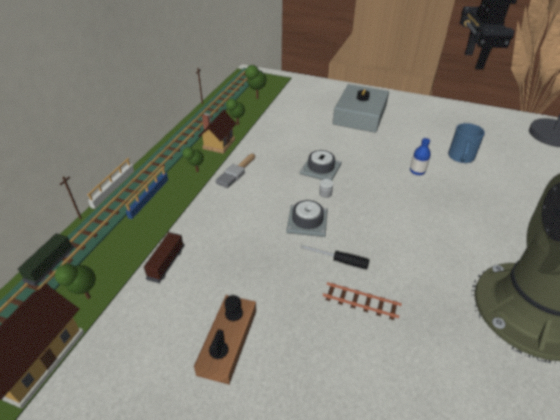

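The top view shows the block near (143,206), with keys at about (120,207) and (158,203). The slotted isolator is at (424,211) and the round-hole one at (316,226). I'll enlarge both areas.

Run:
```python
import cv2,numpy as np
a=cv2.imread('pics/top0.png'); b=cv2.imread('pics/side0.png')
f=lambda i,x,y,w,h:cv2.resize(np.clip(i[y:y+h,x:x+w].astype(float)**.6*9,0,255).astype('uint8'),(400,300),interpolation=cv2.INTER_CUBIC)
cv2.imwrite('pics/c1.png',np.vstack([np.hstack([f(a,100,175,100,75),f(a,384,175,80,60)]),np.hstack([f(b,180,290,120,90),f(b,290,140,64,48)])]))
```

```text
(no output)
```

View pics/c1.png

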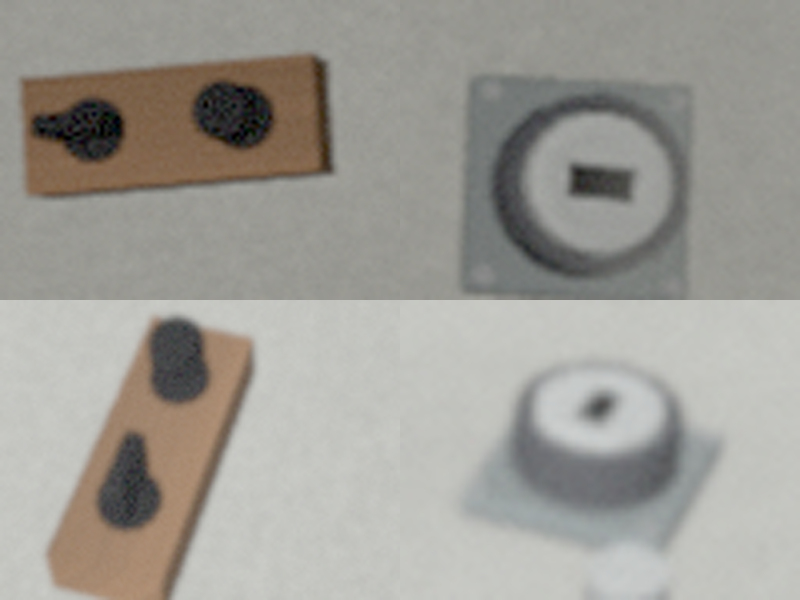

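The flat paddle key is the left-hand one, with its shoulder at about (123,208) and its paddle along image x. The slot mouth centre is at about (424.4,211.3). I'll fit silhouettes of the known shapes in both cameras.

```bash
cat > fit.py <<'E'
from h import *
from scipy.optimize import minimize
def hull(m,c,P,S):
    q=np.array([proj(c,p) for p in P]); h=cv2.convexHull((q*S).astype(np.float32))
    cv2.fillPoly(m,[np.round(h).astype(np.int32)],1)
ang=np.linspace(0,2*np.pi,40,endpoint=False)
def box(x,y,a,wx,wy,z0,z1):
    return [(x+np.cos(a)*i*wx-np.sin(a)*j*wy,y+np.sin(a)*i*wx+np.cos(a)*j*wy,z) for i in(-.5,.5) for j in(-.5,.5) for z in(z0,z1)]
def disc(x,y,r,z0,z1): return [(x+r*np.cos(t),y+r*np.sin(t),z) for t in ang for z in(z0,z1)]
def key(p,zt): # zt: tip z
    x,y,a=p; return [disc(x,y,.017,zt+.026,zt+.031),box(x,y,a,.012,.036,zt+.031,zt+.065)]
def fit(cams,masks,parts,p0,S=6):
    M=[cv2.GaussianBlur(cv2.resize(m.astype(np.float32),None,fx=S,fy=S,interpolation=cv2.INTER_LINEAR),(0,0),S*.5) for m in masks]
    def cost(p):
        s=0
        for c,m in zip(cams,M):
            r=np.zeros(m.shape,np.uint8)
            for P in parts(p): hull(r,c,np.array(P),S)
            ys,xs=np.nonzero(r); a=m[r>0].sum()
            s+=1-a/(len(xs)+m.sum()-a)
        return s
    best=min((minimize(cost,np.array(p0)+[0,0,d],method='Nelder-Mead',options=dict(initial_simplex=np.array(p0)+[0,0,d]+np.array([[0,0,0],[.006,0,0],[0,.006,0],[0,0,.25]]),maxiter=120)) for d in(-.3,0,.3)),key=lambda r:r.fun)
    return best.x,best.fun
def mask(g,cond,u,v):
    n,l=cv2.connectedComponents(cond.astype(np.uint8)); return l==l[v,u]
def gray(f): return cv2.imread('pics/'+f).max(2).astype(int)
E
python3 - <<'E'
from fit import *
T=env.read_camera('top');D=env.read_camera('side')
a,b=gray('top0.png'),gray('side0.png')
print(a[207,100:135],a[211,410:440]); print(b[290+60,205:230],b[155:168,320])
for lab,u,v in(('shoulder',123.25,207.7),('roundsh',160.6,204)):print(lab,ray(T,u,v,.039))
print('slot',ray(T,424.4,211.3,.042))
ma=mask(a,a<35,120,207); mb=mask(b,b<45,219,350)
print(ma.sum(),mb.sum())
p0=[*ray(T,123.25,207.7,.039)[:2],0]
for cs,ms in(([T,D],[ma,mb]),([T],[ma]),([D],[mb])): print(fit(cs,ms,lambda p:key(p,.008),p0))
ba=mask(a,a>95,416,200)
E
```

```text
[112 112 113 113 112 100  81  58  27   9   0   7  11   7  13   6  14   5
  19  17   8   4  11   2  16   0   9   5   8   4  19  62  82  86  81] [115 124 125 122 118 115 116  88  39  16  21  21  25  25  31  29  33  33
  35  41  75 103 120 121 123 118 116 104  78  60]
[123 121 113  92  61  41  34  31  33  29  32  30  31  18  31  20  28  33
  32  33  24  37  46  82 118] [124  86  66  80 123 160 178 180 159 119  90  74  73]
shoulder [0.52189486 0.30727413 0.039     ]
roundsh [0.52966468 0.23166895 0.039     ]
slot [ 0.51686611 -0.29319366  0.042     ]
232 307
(array([0.52251057, 0.30895857, 0.20505793]), np.float64(0.5578171014785767))
(array([0.52248261, 0.30786735, 0.00654067]), np.float64(0.2182965874671936))
(array([0.51953649, 0.30818359, 0.4276787 ]), np.float64(0.30323153734207153))
```

```bash
cat > f2.py <<'E'
from fit import *
T=env.read_camera('top');D=env.read_camera('side')
a,b=gray('top0.png'),gray('side0.png')
ma=mask(a,a<50,120,207); mb=mask(b,b<75,219,350)
print(ma.sum(),mb.sum())
p0=[.522,.308,.1]
for cs,ms in(([T,D],[ma,mb]),([T],[ma]),([D],[mb])): print(fit(cs,ms,lambda p:key(p,.008),p0))
# slot and barrel
sa=mask(a,a<75,424,211); sb=mask(b,b<125,321,157)
print('slot px',sa.sum(),sb.sum())
for c,m in((T,sa),(D,sb)):
    if m.sum()<500:
        cn,_=cv2.findContours(m.astype(np.uint8),0,1); r=cv2.minAreaRect(np.vstack(cn)); bp=cv2.boxPoints(r)
        print(r,[np.round(ray(c,*q,.042)[:2],4) for q in bp])
        print(fit([c],[m],lambda p:[box(*p,.013,.026,.042,.042)],[.517,-.293,0]))
fill=lambda m:cv2.drawContours(np.zeros(m.shape,np.uint8),cv2.findContours(m.astype(np.uint8),0,1)[0],-1,1,-1)
for c,m in((T,mask(a,a>98,416,200)),(D,mask(b,b>140,315,160))):
    m=fill(m);print('barrel',m.sum());
    if m.sum()<3000: print(fit([c],[m],lambda p:[disc(p[0],p[1],.028,.042,.042)],[.517,-.293,0]))
E
python3 f2.py
```

```text
255 376
(array([0.52218043, 0.30932672, 0.08689008]), np.float64(0.39652585983276367))
(array([0.52281361, 0.3082193 , 0.06161897]), np.float64(0.16344106197357178))
(array([0.52031223, 0.31013592, 0.22659426]), np.float64(0.17908388376235962))
slot px 79 23
((424.0, 211.0), (6.0, 12.0), 90.0) [array([ 0.5233, -0.2808]), array([ 0.5234, -0.3043]), array([ 0.5116, -0.304 ]), array([ 0.5115, -0.2806])]
(array([ 0.51637997, -0.29258139, -0.07325613]), np.float64(0.23058688640594482))
((321.5, 157.0), (4.0, 5.0), 90.0) [array([ 0.5233, -0.2944]), array([ 0.5108, -0.2992]), array([ 0.5058, -0.2814]), array([ 0.5181, -0.2766])]
(array([ 0.51337419, -0.28707778,  0.00750255]), np.float64(0.34778058528900146))
barrel 600
(array([ 0.51669241, -0.29170212, -0.18471228]), np.float64(0.08860176801681519))
barrel 122815
```

```bash
cat > go.py <<'E'
import sys
from h import *
from scipy.spatial.transform import Rotation as Ro
def go(p,yaw):
    o=env.get_obs(); R=Ro.from_euler('xyz',o['tool_rot'],degrees=True)
    Rt=Ro.from_euler('xyz',[180,0,yaw],degrees=True)
    print('t',o['time_s'],'pos',o['tool_pos'].round(4),'rot',o['tool_rot'].round(2),'F',o['force'].round(1),'M',o['wrist_torque'].round(2),'grip',round(o['grip_width'],4),o['grasp_force'])
    print('xyz cm',(R.inv().apply(np.array(p)-o['tool_pos'])*100).round(2),'twist',np.degrees((R.inv()*Rt).as_rotvec()).round(2))
if __name__=='__main__': v=list(map(float,sys.argv[1:])); go(v[:3],v[3])
E
python3 go.py .55 -.1 .38 60; python3 go.py .522 .309 .3 95
```

```text
t 0.3 pos [ 0.1975 -0.6192  0.4044] rot [-179.97    0.     17.69] F [0.8 0.1 0.6] M [-0.02  0.    0.02] grip 0.0873 0.0
xyz cm [ 49.36 -38.75   2.46] twist [-3.000e-02 -1.000e-02 -4.231e+01]
t 0.3 pos [ 0.1975 -0.6192  0.4044] rot [-179.97    0.     17.69] F [0.8 0.1 0.6] M [-0.02  0.    0.02] grip 0.0873 0.0
xyz cm [ 59.13 -78.56  10.48] twist [-3.000e-02 -2.000e-02 -7.731e+01]
```

Emit:
servo_tool(
  plan=[
    {"xyz":[4,-3,0.2],"twist":[0,0,-4],"jaw":0},
    {"xyz":[7,-5.5,0.4],"twist":[0,0,-8],"jaw":0},
    {"xyz":[10,-8,0.5],"twist":[0,0,-12],"jaw":0},
    {"xyz":[13,-10.5,0.7],"twist":[0,0,-16],"jaw":0},
    {"xyz":[16,-13,0.8],"twist":[0,0,-20],"jaw":0},
    {"xyz":[19.5,-15.5,1],"twist":[0,0,-24],"jaw":0},
    {"xyz":[23,-18,1.2],"twist":[0,0,-28],"jaw":0},
    {"xyz":[26,-20.5,1.3],"twist":[0,0,-32],"jaw":0},
    {"xyz":[29,-23,1.5],"twist":[0,0,-36],"jaw":0},
    {"xyz":[32,-25.5,1.6],"twist":[0,0,-40],"jaw":0},
  ],
)

```text
time_s: 1.13
tool_pos: [0.4256, -0.277, 0.3888]
tool_rot: [180.0, 0.0, 57.9]
force: [0.6, 0.9, 0.5]
grip_width: 0.0871
grasp_force: 0.0
```

```bash
python3 go.py .522 .309 .3 95
```

```text
t 1.1333 pos [ 0.4256 -0.277   0.3888] rot [1.7997e+02 3.0000e-02 5.7910e+01] F [0.6 0.9 0.5] M [-0.   -0.09 -0.03] grip 0.0871 0.0
xyz cm [ 54.77 -22.96   8.85] twist [ 2.000e-02  3.000e-02 -3.709e+01]
```

Emit:
servo_tool(
  plan=[
    {"xyz":[3.6,-1.5,0.6],"twist":[0,0,-4],"jaw":0},
    {"xyz":[7.2,-3,1.2],"twist":[0,0,-8],"jaw":0},
    {"xyz":[10.8,-4.5,1.8],"twist":[0,0,-12],"jaw":0},
    {"xyz":[14.4,-6,2.3],"twist":[0,0,-16],"jaw":0},
    {"xyz":[18,-7.5,2.9],"twist":[0,0,-20],"jaw":0},
    {"xyz":[21.6,-9,3.5],"twist":[0,0,-24],"jaw":0},
    {"xyz":[25.2,-10.5,4],"twist":[0,0,-28],"jaw":0},
    {"xyz":[28.8,-12,4.6],"twist":[0,0,-31],"jaw":0},
    {"xyz":[32.4,-13.5,5.2],"twist":[0,0,-34],"jaw":0},
    {"xyz":[36,-15,5.8],"twist":[0,0,-37],"jaw":0},
  ],
)

```text
time_s: 1.97
tool_pos: [0.4904, 0.1072, 0.3309]
tool_rot: [179.9, 0.1, 94.8]
force: [0.8, 0.1, 0.5]
grip_width: 0.0868
grasp_force: 0.0
```

```bash
python3 go.py .522 .309 .3 95
```

```text
t 1.9667 pos [0.4904 0.1072 0.3309] rot [1.7992e+02 5.0000e-02 9.4820e+01] F [0.8 0.1 0.5] M [-0.02 -0.14  0.05] grip 0.0868 0.0
xyz cm [19.85  4.84  3.08] twist [ 0.08  0.05 -0.18]
```

Go above the key, then look with the side camera.

Emit:
servo_tool(
  plan=[
    {"xyz":[4,1,0.6],"twist":[0,0,0],"jaw":0},
    {"xyz":[8,2,1.2],"twist":[0,0,0],"jaw":0},
    {"xyz":[12,3,1.8],"twist":[0,0,0],"jaw":0},
    {"xyz":[16,4,2.4],"twist":[0,0,0],"jaw":0},
    {"xyz":[19.9,4.8,3.1],"twist":[0,0,0],"jaw":0},
    {"xyz":[19.9,4.8,3.1],"twist":[0,0,0],"jaw":0},
    {"xyz":[19.9,4.8,3.1],"twist":[0,0,0],"jaw":0},
  ],
)

```text
time_s: 2.55
tool_pos: [0.5206, 0.3109, 0.2988]
tool_rot: [-179.9, -0.1, 95.0]
force: [0.3, -0.2, 0.3]
grip_width: 0.087
grasp_force: 0.0
```

Run:
```python
from h import *
from go import go
go([.522,.309,.224],95)
c=env.read_camera('side'); o=env.get_obs()
i=c['img'][:,:,::-1]; x,y=110,150
i=np.clip(i[y:y+240,x:x+240].astype(float)**.6*9,0,255).astype('uint8')
cv2.imwrite('pics/s1.png',cv2.resize(i,(600,600),interpolation=2))
# expected pixel of fingertip midpoint and key grip top
p=o['tool_pos']; print('tip mid crop px',(proj(c,p-[0,0,.182])-[x,y])*2.5,'key top',(proj(c,[.522,.309,.073])-[x,y])*2.5)
```

```text
t 2.55 pos [0.5206 0.3109 0.2988] rot [-1.7986e+02 -1.0000e-01  9.5040e+01] F [ 0.3 -0.2  0.3] M [-0.04 -0.05  0.01] grip 0.087 0.0
xyz cm [-0.21  0.14  7.48] twist [-0.14 -0.1   0.04]
tip mid crop px [260.3044026 427.093415 ] key top [265.79139161 466.4074344 ]
```

View pics/s1.png

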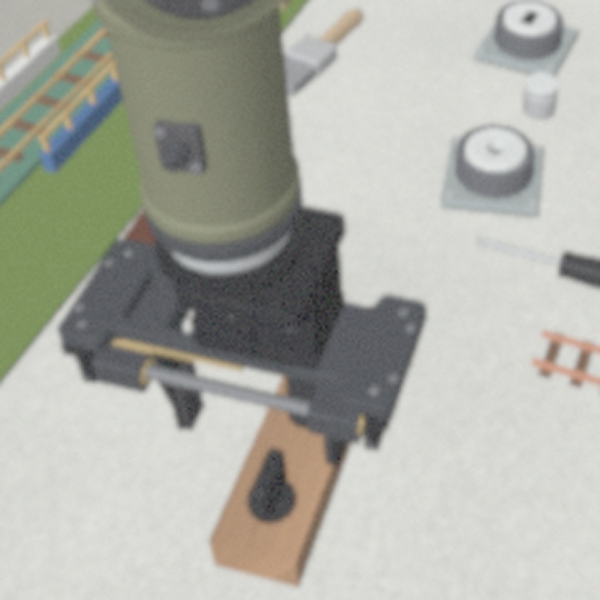

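The jaws straddle the key: fingertips at about (188,425) and (337,460) in the crop, paddle top at about (275,455). I'll descend and pinch.

Emit:
servo_tool(
  plan=[
    {"xyz":[-0.2,0.15,2.5],"twist":[0,0,0],"jaw":0},
    {"xyz":[-0.2,0.15,5],"twist":[0,0,0],"jaw":0},
    {"xyz":[-0.2,0.15,6.5],"twist":[0,0,0],"jaw":0},
    {"xyz":[-0.2,0.15,7.5],"twist":[0,0,0],"jaw":0},
    {"xyz":[-0.2,0.15,7.5],"twist":[0,0,0],"jaw":0.4},
    {"xyz":[-0.2,0.15,7.5],"twist":[0,0,0],"jaw":0.65},
    {"xyz":[-0.2,0.15,7.5],"twist":[0,0,0],"jaw":0.7},
    {"xyz":[-0.2,0.15,7.5],"twist":[0,0,0],"jaw":0.7},
  ],
  newtons=10,
)

```text
time_s: 3.27
tool_pos: [0.5242, 0.3061, 0.2262]
tool_rot: [179.9, -0.0, 94.7]
force: [0.7, 0.5, -0.4]
grip_width: 0.0678
grasp_force: 0.0
```

Run:
```python
from h import *
from go import go
go([.522,.309,.224],95)
c=env.read_camera('side')
i=c['img'][:,:,::-1]; x,y=150,260
i=np.clip(i[y:y+120,x:x+160].astype(float)**.6*9,0,255).astype('uint8')
cv2.imwrite('pics/s2.png',cv2.resize(i,(640,480),interpolation=2))
```

```text
t 3.2667 pos [0.5242 0.3061 0.2262] rot [ 1.7987e+02 -4.0000e-02  9.4680e+01] F [ 0.7  0.5 -0.4] M [-0.03 -0.12  0.02] grip 0.0678 0.0
xyz cm [ 0.31 -0.2   0.22] twist [ 0.13 -0.04 -0.32]
```

View pics/s2.png

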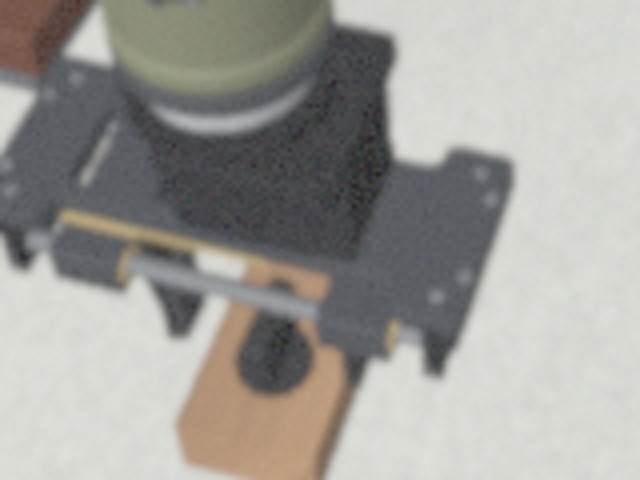

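Key shoulder is at crop (275,360), midway between the fingers at (180,330) and (355,380). The fingers close slowly, so I'll correct by a few mm and keep closing.

Emit:
servo_tool(
  plan=[
    {"xyz":[0.3,-0.2,0.2],"twist":[0,0,0],"jaw":0.5},
    {"xyz":[0.3,-0.2,0.2],"twist":[0,0,0],"jaw":0.6},
    {"xyz":[0.3,-0.2,0.2],"twist":[0,0,0],"jaw":0.7},
    {"xyz":[0.3,-0.2,0.2],"twist":[0,0,0],"jaw":0.7},
    {"xyz":[0.3,-0.2,0.2],"twist":[0,0,0],"jaw":0.7},
  ],
)

```text
time_s: 3.73
tool_pos: [0.5215, 0.3086, 0.2227]
tool_rot: [-180.0, 0.0, 94.7]
force: [-0.5, 0.5, -0.4]
grip_width: 0.0316
grasp_force: 0.0
```

```bash
python3 go.py .522 .309 .224 95
```

```text
t 3.7333 pos [0.5215 0.3086 0.2227] rot [-1.80e+02  1.00e-02  9.47e+01] F [-0.5  0.5 -0.4] M [-0.01 -0.07  0.  ] grip 0.0316 0.0
xyz cm [ 0.04  0.05 -0.13] twist [-0.    0.01 -0.3 ]
```

Emit:
servo_tool(
  plan=[
    {"xyz":[0,0,-0.1],"twist":[0,0,0],"jaw":0.8},
    {"xyz":[0,0,-0.1],"twist":[0,0,0],"jaw":0.9},
    {"xyz":[0,0,-0.1],"twist":[0,0,0],"jaw":1},
    {"xyz":[0,0,-0.1],"twist":[0,0,0],"jaw":1},
    {"xyz":[0,0,-0.1],"twist":[0,0,0],"jaw":1},
    {"xyz":[0,0,-0.1],"twist":[0,0,0],"jaw":1},
  ],
  newtons=30,
)

```text
time_s: 4.23
tool_pos: [0.5216, 0.3085, 0.2238]
tool_rot: [180.0, 0.0, 94.7]
force: [0.2, 0.2, 1.2]
grip_width: 0.0117
grasp_force: 30.0
```

```bash
python3 go.py .522 .309 .264 95
```

```text
t 4.2333 pos [0.5216 0.3085 0.2238] rot [179.99   0.    94.69] F [0.2 0.2 1.2] M [-0.08 -0.22  0.02] grip 0.0117 30.000239177607
xyz cm [ 0.04  0.05 -4.02] twist [ 0.01  0.   -0.31]
```

Gripped at 11.7 mm, as expected for the 12 mm paddle. Lifting straight up.

Emit:
servo_tool(
  plan=[
    {"xyz":[0,0,-1],"twist":[0,0,0],"jaw":1},
    {"xyz":[0,0,-2],"twist":[0,0,0],"jaw":1},
    {"xyz":[0,0,-3.5],"twist":[0,0,0],"jaw":1},
    {"xyz":[0,0,-6],"twist":[0,0,0],"jaw":1},
    {"xyz":[0,0,-9],"twist":[0,0,0],"jaw":1},
    {"xyz":[0,0,-11],"twist":[0,0,0],"jaw":1},
    {"xyz":[0,0,-11],"twist":[0,0,0],"jaw":1},
    {"xyz":[0,0,-11],"twist":[0,0,0],"jaw":1},
  ],
)

```text
time_s: 4.9
tool_pos: [0.5217, 0.309, 0.3364]
tool_rot: [179.8, -0.0, 94.7]
force: [0.2, 0.3, -0.3]
grip_width: 0.0119
grasp_force: 30.0
```

Run:
```python
from h import *
from go import go
go([.52,0,.334],89);go([.5166,-.2925,.334],84)
c=env.read_camera('side')
i=c['img'][:,:,::-1]; x,y=150,220
i=np.clip(i[y:y+150,x:x+200].astype(float)**.6*9,0,255).astype('uint8')
cv2.imwrite('pics/s3.png',cv2.resize(i,(640,480),interpolation=2))
```

```text
t 4.9 pos [0.5217 0.309  0.3364] rot [ 1.7978e+02 -4.0000e-02  9.4690e+01] F [ 0.2  0.3 -0.3] M [-0.04 -0.14  0.02] grip 0.0119 29.99978620558977
xyz cm [-30.78  -2.7    0.21] twist [ 0.22 -0.05  5.69]
t 4.9 pos [0.5217 0.309  0.3364] rot [ 1.7978e+02 -4.0000e-02  9.4690e+01] F [ 0.2  0.3 -0.3] M [-0.04 -0.14  0.02] grip 0.0119 29.99978620558977
xyz cm [-59.91  -5.43   0.17] twist [ 0.22 -0.06 10.69]
```

View pics/s3.png

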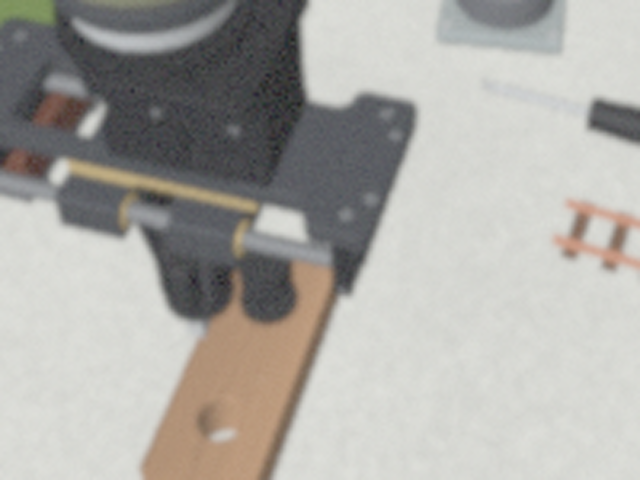

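The key is lifted: shoulder at crop (200,300), steel bit below it, empty hole at (217,418), and the round key still in the block at (270,295). Carrying to the slot.

Emit:
servo_tool(
  plan=[
    {"xyz":[-2,-0.2,0],"twist":[0,0,0.5],"jaw":1},
    {"xyz":[-5,-0.5,0],"twist":[0,0,1],"jaw":1},
    {"xyz":[-8.5,-0.8,0],"twist":[0,0,1.5],"jaw":1},
    {"xyz":[-12,-1.1,0],"twist":[0,0,2],"jaw":1},
    {"xyz":[-15.5,-1.4,0],"twist":[0,0,3],"jaw":1},
    {"xyz":[-19,-1.7,0],"twist":[0,0,4],"jaw":1},
    {"xyz":[-22.5,-2,0],"twist":[0,0,5],"jaw":1},
    {"xyz":[-26,-2.3,0],"twist":[0,0,6],"jaw":1},
    {"xyz":[-29.5,-2.7,0],"twist":[0,0,7],"jaw":1},
    {"xyz":[-33,-3,0],"twist":[0,0,8],"jaw":1},
  ],
)

```text
time_s: 5.78
tool_pos: [0.5175, -0.0246, 0.3328]
tool_rot: [-179.9, 0.0, 86.6]
force: [0.6, -0.3, -0.5]
grip_width: 0.0118
grasp_force: 30.0
```

```bash
python3 go.py .5166 -.2925 .300 84.5
```

```text
t 5.7833 pos [ 0.5175 -0.0246  0.3328] rot [-1.7987e+02  2.0000e-02  8.6640e+01] F [ 0.6 -0.3 -0.5] M [-0.09 -0.16 -0.01] grip 0.0118 30.0012859236449
xyz cm [-26.75   1.49   3.28] twist [-0.13  0.02  2.14]
```

Emit:
servo_tool(
  plan=[
    {"xyz":[-3.5,0.2,0.3],"twist":[0,0,0.3],"jaw":1},
    {"xyz":[-7,0.4,0.6],"twist":[0,0,0.6],"jaw":1},
    {"xyz":[-10.5,0.6,1],"twist":[0,0,0.9],"jaw":1},
    {"xyz":[-14,0.8,1.5],"twist":[0,0,1.2],"jaw":1},
    {"xyz":[-17.5,1,2],"twist":[0,0,1.5],"jaw":1},
    {"xyz":[-21,1.2,2.5],"twist":[0,0,1.8],"jaw":1},
    {"xyz":[-24,1.3,3],"twist":[0,0,2.1],"jaw":1},
    {"xyz":[-26.5,1.5,3.2],"twist":[0,0,2.1],"jaw":1},
    {"xyz":[-26.7,1.5,3.2],"twist":[0,0,2.1],"jaw":1},
    {"xyz":[-26.7,1.5,3.2],"twist":[0,0,2.1],"jaw":1},
  ],
)

```text
time_s: 6.62
tool_pos: [0.5169, -0.2923, 0.3]
tool_rot: [-179.8, -0.1, 84.4]
force: [0.9, 1.3, -1.0]
grip_width: 0.0118
grasp_force: 30.0
```

Emit:
servo_tool(
  plan=[
    {"xyz":[0,0,0],"twist":[0,0,0],"jaw":1},
    {"xyz":[0,0,0],"twist":[0,0,0],"jaw":1},
    {"xyz":[0,0,0],"twist":[0,0,0],"jaw":1},
  ],
)

```text
time_s: 6.87
tool_pos: [0.5185, -0.2884, 0.3018]
tool_rot: [-180.0, -0.0, 84.7]
force: [0.0, 0.1, -0.7]
grip_width: 0.0118
grasp_force: 30.0
```

Run:
```python
from h import *
from go import go
go([.5166,-.2925,.266],84.5)
c=env.read_camera('side');t=env.read_camera('top')
f=lambda i,x,y,w,h,S:cv2.resize(np.clip(i[y:y+h,x:x+w,::-1].astype(float)**.6*9,0,255).astype('uint8'),None,fx=S,fy=S,interpolation=2)
cv2.imwrite('pics/s4.png',f(c['img'],270,80,100,120,5))
p=env.get_obs()['tool_pos']
for n,X in(('tip',p-[0,0,.2158]),('shoulder',p-[0,0,.1898]),('slot',[.5166,-.2925,.042])): print(n,(proj(c,X)-[270,80])*5)
```

```text
t 6.8667 pos [ 0.5185 -0.2884  0.3018] rot [-1.7999e+02 -2.0000e-02  8.4750e+01] F [ 0.   0.1 -0.7] M [ 0.02 -0.1  -0.04] grip 0.0118 30.000017657876015
xyz cm [-0.43 -0.16  3.58] twist [-0.01 -0.02  0.25]
tip [257.14966836 310.78941627]
shoulder [261.05222281 266.8254448 ]
slot [256.07889459 379.46175786]
```

View pics/s4.png

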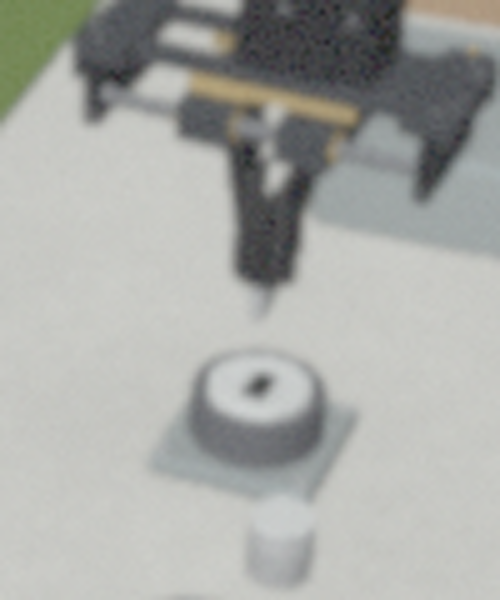

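In the side view the key tip is at crop (260,317) and the slot at (261,385). Both are offset from prediction by nearly the same amount, so alignment is good to about 1 mm. I'll apply the lateral correction, lower to just above the mouth and settle.

Emit:
servo_tool(
  plan=[
    {"xyz":[-0.4,-0.2,1],"twist":[0,0,0],"jaw":1},
    {"xyz":[-0.4,-0.2,2.5],"twist":[0,0,0],"jaw":1},
    {"xyz":[-0.4,-0.2,3.5],"twist":[0,0,0],"jaw":1},
    {"xyz":[-0.4,-0.2,3.5],"twist":[0,0,0],"jaw":1},
    {"xyz":[-0.4,-0.2,3.5],"twist":[0,0,0],"jaw":1},
    {"xyz":[-0.4,-0.2,3.5],"twist":[0,0,0],"jaw":1},
  ],
)

```text
time_s: 7.47
tool_pos: [0.516, -0.2939, 0.267]
tool_rot: [180.0, 0.0, 84.6]
force: [-0.0, 0.3, 0.5]
grip_width: 0.0117
grasp_force: 30.0
```

Run:
```python
from h import *
from go import go
go([.5163,-.2925,.2318],84.5)
c=env.read_camera('side');t=env.read_camera('top')
f=lambda i,x,y,w,h,S:cv2.resize(np.clip(i[y:y+h,x:x+w,::-1].astype(float)**.6*9,0,255).astype('uint8'),None,fx=S,fy=S,interpolation=2)
cv2.imwrite('pics/s5.png',f(c['img'],290,120,60,60,8))
```

```text
t 7.4667 pos [ 0.516  -0.2939  0.267 ] rot [1.7997e+02 1.0000e-02 8.4610e+01] F [-0.   0.3  0.5] M [-0.04 -0.1  -0.05] grip 0.0117 29.999974868260324
xyz cm [0.15 0.01 3.52] twist [0.03 0.01 0.11]
```

View pics/s5.png

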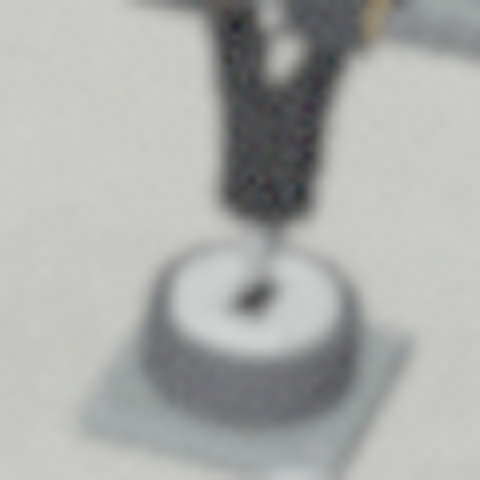

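The tip is about 9 mm above the mouth and partly hides the slot, whose centre is at about (257,296). Aligned within clearance, so I'll lower gently and watch the force.

Emit:
servo_tool(
  plan=[
    {"xyz":[0.15,0,0.3],"twist":[0,0,0],"jaw":1},
    {"xyz":[0.15,0,0.6],"twist":[0,0,0],"jaw":1},
    {"xyz":[0.15,0,0.9],"twist":[0,0,0],"jaw":1},
    {"xyz":[0.15,0,1.2],"twist":[0,0,0],"jaw":1},
    {"xyz":[0.15,0,1.4],"twist":[0,0,0],"jaw":1},
    {"xyz":[0.15,0,1.4],"twist":[0,0,0],"jaw":1},
  ],
)

```text
time_s: 8.07
tool_pos: [0.5157, -0.2924, 0.252]
tool_rot: [-179.9, -0.0, 84.6]
force: [-0.3, 0.1, -0.6]
grip_width: 0.0117
grasp_force: 30.0
```

```bash
python3 go.py .5163 -.2925 .2318 84.5
```

```text
t 8.0667 pos [ 0.5157 -0.2924  0.252 ] rot [-1.7994e+02 -2.0000e-02  8.4590e+01] F [-0.3  0.1 -0.6] M [ 0.01 -0.06  0.02] grip 0.0117 29.99978388659656
xyz cm [-0.    0.06  2.02] twist [-0.06 -0.02  0.09]
```

The tip is about 6 mm inside with no contact force. Continuing down.

Emit:
servo_tool(
  plan=[
    {"xyz":[0,0,0.3],"twist":[0,0,0],"jaw":1},
    {"xyz":[0,0,0.6],"twist":[0,0,0],"jaw":1},
    {"xyz":[0,0,0.9],"twist":[0,0,0],"jaw":1},
    {"xyz":[0,0,1.2],"twist":[0,0,0],"jaw":1},
    {"xyz":[0,0,1.4],"twist":[0,0,0],"jaw":1},
    {"xyz":[0,0,1.4],"twist":[0,0,0],"jaw":1},
  ],
)

```text
time_s: 8.57
tool_pos: [0.5157, -0.2924, 0.2381]
tool_rot: [-179.9, -0.0, 84.6]
force: [0.4, -0.6, -0.3]
grip_width: 0.0115
grasp_force: 30.0
```

```bash
python3 go.py .5160 -.2925 .2318 84.5
```

```text
t 8.5667 pos [ 0.5157 -0.2924  0.2381] rot [-1.7995e+02 -2.0000e-02  8.4590e+01] F [ 0.4 -0.6 -0.3] M [-0.01 -0.1   0.05] grip 0.0115 29.9999386863783
xyz cm [-0.01  0.03  0.63] twist [-0.05 -0.02  0.09]
```

Emit:
servo_tool(
  plan=[
    {"xyz":[0,0,0.2],"twist":[0,0,0],"jaw":1},
    {"xyz":[0,0,0.4],"twist":[0,0,0],"jaw":1},
    {"xyz":[0,0,0.55],"twist":[0,0,0],"jaw":1},
    {"xyz":[0,0,0.6],"twist":[0,0,0],"jaw":1},
    {"xyz":[0,0,0.6],"twist":[0,0,0],"jaw":1},
    {"xyz":[0,0,0.6],"twist":[0,0,0],"jaw":1},
  ],
)

```text
time_s: 9.07
tool_pos: [0.516, -0.2925, 0.2328]
tool_rot: [180.0, 0.0, 84.6]
force: [-0.5, -0.0, -0.6]
grip_width: 0.0119
grasp_force: 30.0
```

```bash
python3 go.py .5160 -.2925 .2318 84.5
```

```text
t 9.0667 pos [ 0.516  -0.2925  0.2328] rot [180.     0.    84.59] F [-0.5 -0.  -0.6] M [-0.01 -0.09  0.04] grip 0.0119 29.999858331866562
xyz cm [0.  0.  0.1] twist [0.   0.   0.09]
```

Emit:
servo_tool(
  plan=[
    {"xyz":[0,0,0.1],"twist":[0,0,0],"jaw":1},
    {"xyz":[0,0,0.2],"twist":[0,0,0],"jaw":1},
    {"xyz":[0,0,0.2],"twist":[0,0,0],"jaw":1},
    {"xyz":[0,0,0.2],"twist":[0,0,0],"jaw":1},
  ],
)

```text
time_s: 9.4
tool_pos: [0.5162, -0.2926, 0.2317]
tool_rot: [180.0, 0.0, 84.6]
force: [-1.2, -0.1, 6.9]
grip_width: 0.0117
grasp_force: 30.0
```

```bash
python3 go.py .5160 -.2925 .2318 84.5
```

```text
t 9.4 pos [ 0.5162 -0.2926  0.2317] rot [1.7995e+02 5.0000e-02 8.4590e+01] F [-1.2 -0.1  6.9] M [0.08 0.22 0.02] grip 0.0117 30.001028599217534
xyz cm [ 0.01 -0.03 -0.01] twist [0.05 0.05 0.09]
```

Home: the 7 N reaction came at exactly the predicted height. I'll ease the push, raise the grip and turn clockwise.

Emit:
servo_tool(
  plan=[
    {"xyz":[0,0,-0.1],"twist":[0,0,4],"jaw":1},
    {"xyz":[0,0,-0.1],"twist":[0,0,8],"jaw":1},
    {"xyz":[0,0,-0.1],"twist":[0,0,12],"jaw":1},
    {"xyz":[0,0,-0.1],"twist":[0,0,16],"jaw":1},
    {"xyz":[0,0,-0.1],"twist":[0,0,20],"jaw":1},
    {"xyz":[0,0,-0.1],"twist":[0,0,24],"jaw":1},
    {"xyz":[0,0,-0.1],"twist":[0,0,28],"jaw":1},
    {"xyz":[0,0,-0.1],"twist":[0,0,32],"jaw":1},
    {"xyz":[0,0,-0.1],"twist":[0,0,36],"jaw":1},
    {"xyz":[0,0,-0.1],"twist":[0,0,40],"jaw":1},
  ],
  newtons=45,
)

```text
time_s: 10.23
tool_pos: [0.516, -0.2926, 0.2318]
tool_rot: [180.0, 0.0, 44.4]
force: [0.2, -0.6, 0.3]
grip_width: 0.0111
grasp_force: 45.0
```

```bash
python3 go.py .5160 -.2925 .2318 9
```

```text
t 10.2333 pos [ 0.516  -0.2926  0.2318] rot [1.7997e+02 1.0000e-02 4.4410e+01] F [ 0.2 -0.6  0.3] M [-0.06  0.01  0.04] grip 0.0111 44.99775060452521
xyz cm [ 0.01 -0.01 -0.  ] twist [3.000e-02 0.000e+00 3.541e+01]
```

Emit:
servo_tool(
  plan=[
    {"xyz":[0,0,0],"twist":[0,0,4],"jaw":1},
    {"xyz":[0,0,0],"twist":[0,0,8],"jaw":1},
    {"xyz":[0,0,0],"twist":[0,0,12],"jaw":1},
    {"xyz":[0,0,0],"twist":[0,0,16],"jaw":1},
    {"xyz":[0,0,0],"twist":[0,0,19],"jaw":1},
    {"xyz":[0,0,0],"twist":[0,0,22],"jaw":1},
    {"xyz":[0,0,0],"twist":[0,0,25],"jaw":1},
    {"xyz":[0,0,0],"twist":[0,0,25],"jaw":1},
  ],
)

```text
time_s: 10.9
tool_pos: [0.5159, -0.2923, 0.2318]
tool_rot: [-180.0, 0.0, 19.5]
force: [-0.8, 0.6, 1.2]
grip_width: 0.0118
grasp_force: 45.0
```

```bash
python3 go.py .5160 -.2925 .2318 9
```

```text
t 10.9 pos [ 0.5159 -0.2923  0.2318] rot [-1.7999e+02  2.0000e-02  1.9540e+01] F [-0.8  0.6  1.2] M [ 0.16  0.17 -0.02] grip 0.0118 45.001490134745836
xyz cm [-0.    0.03 -0.  ] twist [-1.000e-02  2.000e-02  1.054e+01]
```

Emit:
servo_tool(
  plan=[
    {"xyz":[0,0,0],"twist":[0,0,2],"jaw":1},
    {"xyz":[0,0,0],"twist":[0,0,4],"jaw":1},
    {"xyz":[0,0,0],"twist":[0,0,6],"jaw":1},
    {"xyz":[0,0,0],"twist":[0,0,8],"jaw":1},
    {"xyz":[0,0,0],"twist":[0,0,8],"jaw":1},
  ],
)

```text
time_s: 11.32
tool_pos: [0.5159, -0.2922, 0.2317]
tool_rot: [-180.0, 0.0, 11.6]
force: [-0.8, 0.7, 1.2]
grip_width: 0.0114
grasp_force: 45.0
```

Run:
```python
from h import *
from go import go
go([.516,-.2925,.2318],9)
t=env.read_camera('side')
f=lambda i,x,y,w,h,S:cv2.resize(np.clip(i[y:y+h,x:x+w,::-1].astype(float)**.6*9,0,255).astype('uint8'),None,fx=S,fy=S,interpolation=2)
cv2.imwrite('pics/s6.png',f(t['img'],280,100,80,75,8))
```

```text
t 11.3167 pos [ 0.5159 -0.2922  0.2317] rot [-1.7997e+02  2.0000e-02  1.1640e+01] F [-0.8  0.7  1.2] M [0.28 0.29 0.03] grip 0.0114 45.00110445544124
xyz cm [ 0.01  0.03 -0.01] twist [-0.03  0.02  2.64]
```

View pics/s6.png

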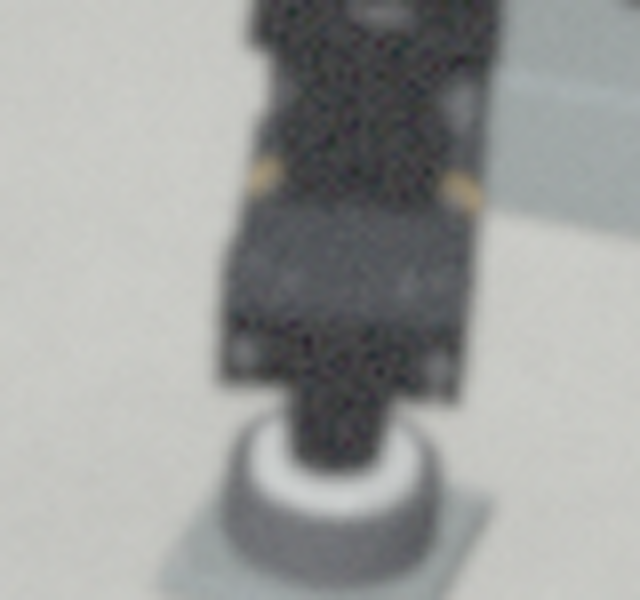

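The key is seated and turning, with no clear stop torque yet after 73°. Turning further.

Emit:
servo_tool(
  plan=[
    {"xyz":[0,0,0],"twist":[0,0,2],"jaw":1},
    {"xyz":[0,0,0],"twist":[0,0,4],"jaw":1},
    {"xyz":[0,0,0],"twist":[0,0,6],"jaw":1},
    {"xyz":[0,0,0],"twist":[0,0,6],"jaw":1},
    {"xyz":[0,0,0],"twist":[0,0,6],"jaw":1},
  ],
)

```text
time_s: 11.78
tool_pos: [0.5161, -0.2919, 0.2318]
tool_rot: [-180.0, 0.0, 5.8]
force: [-1.8, 2.8, 3.2]
grip_width: 0.0117
grasp_force: 45.0
```

```bash
python3 go.py .5160 -.2925 .2318 3; python3 -c "
from h import *;o=env.get_obs();print(o['qpos'],o['effort'])"
```

```text
t 11.7833 pos [ 0.5161 -0.2919  0.2318] rot [-1.7998e+02  2.0000e-02  5.7900e+00] F [-1.8  2.8  3.2] M [0.52 0.27 0.43] grip 0.0117 45.000962326303124
xyz cm [-0.01  0.05 -0.  ] twist [-0.02  0.02  2.79]
[ 41.30371727  20.6947749  -17.06130971 101.79157219   6.96802755
  58.5648091  -62.57490253] [  1.12521753 -44.99286532  -1.60069931 -27.40989089   0.21797426
  -0.73636595  -0.46833999]
```

Torque is now 0.43 N m, so the stop is reached. I'll relax slightly, open and rise.

Emit:
servo_tool(
  plan=[
    {"xyz":[0,0,0],"twist":[0,0,-2],"jaw":1},
    {"xyz":[0,0,0],"twist":[0,0,-3],"jaw":1},
    {"xyz":[0,0,0],"twist":[0,0,-3],"jaw":1},
    {"xyz":[0,0,0],"twist":[0,0,-3],"jaw":0.7},
    {"xyz":[0,0,0],"twist":[0,0,-3],"jaw":0.5},
    {"xyz":[0,0,0],"twist":[0,0,-3],"jaw":0.4},
    {"xyz":[0,0,0],"twist":[0,0,-3],"jaw":0.4},
    {"xyz":[0,0,0],"twist":[0,0,-3],"jaw":0.4},
    {"xyz":[0,0,0],"twist":[0,0,-3],"jaw":0.4},
  ],
)

```text
time_s: 12.53
tool_pos: [0.5159, -0.2927, 0.2318]
tool_rot: [180.0, -0.0, 8.6]
force: [0.6, 0.7, -0.4]
grip_width: 0.0435
grasp_force: 0.0
```

Emit:
servo_tool(
  plan=[
    {"xyz":[0,0,-1],"twist":[0,0,0],"jaw":0.4},
    {"xyz":[0,0,-3],"twist":[0,0,0],"jaw":0.4},
    {"xyz":[0,0,-6],"twist":[0,0,0],"jaw":0.4},
    {"xyz":[0,0,-10],"twist":[0,0,0],"jaw":0.4},
    {"xyz":[3,0,-13],"twist":[0,0,0],"jaw":0.4},
    {"xyz":[0,3,-15],"twist":[0,0,0],"jaw":0.4},
    {"xyz":[-4,3,-15],"twist":[0,0,0],"jaw":0.4},
    {"xyz":[-8,3,-15],"twist":[0,0,0],"jaw":0.4},
    {"xyz":[-8,6,-15],"twist":[0,0,0],"jaw":0.4},
    {"xyz":[-8,8,-15],"twist":[0,0,0],"jaw":0.4},
  ],
)

```text
time_s: 13.37
tool_pos: [0.445, -0.3847, 0.382]
tool_rot: [179.9, 0.2, 8.4]
force: [1.0, 0.2, 0.3]
grip_width: 0.0523
grasp_force: 0.0
```

Run:
```python
from h import *
from go import go
go([.516,-.2925,.2318],9)
s=env.read_camera('side')['img'];t=env.read_camera('top')['img']
f=lambda i,x,y:cv2.resize(np.clip(i[y:y+80,x:x+70,::-1].astype(float)**.6*9,0,255).astype('uint8'),None,fx=5,fy=5,interpolation=2)
cv2.imwrite('pics/s7.png',np.hstack([f(s,288,105),f(t,390,170)]))
```

```text
t 13.3667 pos [ 0.445  -0.3847  0.382 ] rot [1.7993e+02 1.6000e-01 8.4000e+00] F [1.  0.2 0.3] M [-0.06 -0.04 -0.03] grip 0.0523 0.0
xyz cm [ 8.41 -8.1  14.99] twist [ 0.07  0.16 -0.6 ]
```

View pics/s7.png

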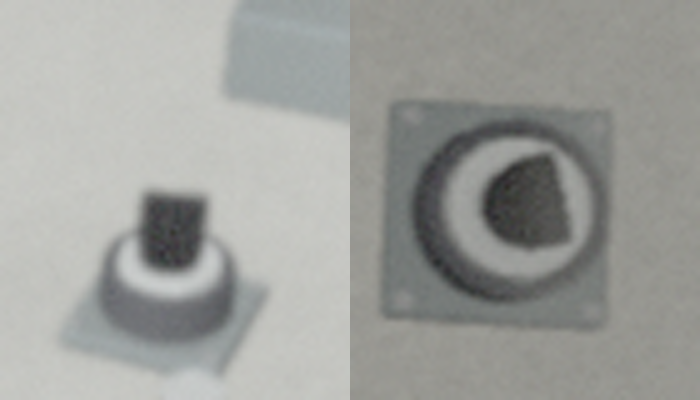

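The key stands upright with its shoulder on the barrel, paddle turned about 80° clockwise, and the gripper is clear. Handing in.

```bash
python3 -c "
from cell import env;print(env.sign_off())"
```

```text
the job is handed in; nothing more can be done
None
```

The job is handed in: the flat key is fully home and upright in the slotted barrel, turned clockwise until the stop was felt (0.43 N m at the wrist); the gripper is clear, and the round key was left in its hole.

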